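Grade a bearing pin in the taper gauge

ROBOT

A 6-joint arm with a two-finger parallel gripper is mounted at the origin on the work surface. World frame = base frame: x ahead of the robot, y to its left, z up, the work surface at z = 0. Lengths are in m, angles in rad, forces in N, time in s.
With the tool pointing down it reaches from about 0.325 to 0.9 m from the base axis. Payload 3.5 kg.
Tool frame: the origin (TCP) lies at the very end of the fingers, on their centre line; the grasp point (between the pads) lies 19 mm behind it; z points along the fingers, y is the line along which they close (so a half turn about z gives the same grasp; the last joint's range is limited). The gripper opens to 85 mm and grips with 20 to 120 N. Pads are 22 mm wide; open, the fingers measure 114 mm over their backs; the gripper's body (76 mm by 85 mm) begins 54 mm behind the grasp point. The pads swing forward as they close: fully open they stand 13 mm farther back than shut.
Start: joints at [1.085, 0.276, -0.026, 1.268, 0, 1.467], TCP at [0.233, 0.58, 0.231] pointing down, gripper open.
Joint ranges: [-3.12, 3.12], [-0.85, 1.88], [-1.08, 1.24], [-1.95, 2.15], [-1.57, 1.53], [-3.14, 3.14]. Speed limits (rad/s): [2.57, 2.57, 3.14, 3.14, 3.14, 3.14].

INTERFACE

Orientations are given as [roll, pitch, yaw] about the fixed x, y, z axes, in that order (R = Rz(yaw) Ry(pitch) Rx(roll)).
In Python, from plant import sensors, viewer, order, spot_in, tip_of gives the robot as it stands. The module is installed in compiled form; this text tells all that it offers.
- The arm moves only by the tool apply_moves, never from a script. Its argument "steps" is text: rows parted by semicolons, each of 6 numbers parted by spaces: the shift along the tool's x, y, z in mm, then the turn, a rotation vector about the tool's x, y, z in rad. A call has 1 to 20 rows; each row is the pose to reach, as a shift and turn from the pose commanded when the call began, along the tool's axes at that moment; what a row does not reach only later rows make up. A row lasts 1/10 s, in which the tool goes at most 50 mm and 8.59 degrees, less where a joint would pass 70% of its speed; a pose out of reach is approached as far as the arm can. A call with a gripper value outside its range is refused whole. "fingers" is the finger opening in mm, from 0 to 85.4, set as the call begins (left out, the last holds). The fingers move at their own pace and stop on an object; "squeeze" is the grip in N (left out, the last holds). Time passes only in rows, so rows that repeat a pose let the fingers close. It gives the time, the measured TCP pose, the force, the opening and the grip force at its end, in the units of the state.
- sensors.observe(): the state, without advancing time (a new reading comes with each control period).
- viewer.read_camera(name): name is "scene" or "side" or "wrist"; returns a dict with "pixels" (384x512x3 uint8, red, green, blue), "fx", "fy", "cx", "cy" (pixels), "R" (3x3) and "t" (3): a world point X has camera coordinates R X + t. Camera axes: x right, y down, z forward; pixel columns grow to the right and rows downward; lengths in m; the calibration is good to about 2 mm. The wrist camera is an equidistant fisheye: a pixel r from the principal point sees the ray r / f radians off the axis. A picture is of the moment at which its call begins. There is no depth.
- order.close_job(): hands the job in; it is judged then, once.
Trained networks look in the newest picture that a camera, given by its name, has taken for a name from the list of things; names that differ only in an ending like _2 or _b are one class to them, and where a whole thing is asked for, a point or a joint stands for the part that bears it (a point fixed in the world has none). Each returns a list of dicts, best first, with "conf" (0 to 1); they miss things now and then, are a little off and sometimes report something else, mostly with a low value. They report only what shows in the picture. A call takes as long as a camera call. They do not tell look-alikes from the thing itself.
- spot_in(camera, query): "at" ([column, row] in pixels, amid what is visible of it).
- tip_of(camera, query): "at" ([column, row] in pixels: a listed point, or the origin of a listed thing).
The state is a dict: "time": time; "joint_pos": joint angles; "dq": joint speeds; "effort": joint torques, N m; "position": TCP position; "ee_rot": TCP orientation; "force": force on the tool from outside, world axes, zero at the start; "wrist_torque": the same for the moment, N m; "opening": finger opening in m; "grip_force": force on a finger pad.
Only numpy, scipy, OpenCV 4.12 (cv2) and the standard library are available. Lean on these libraries where they do the work, as an engineer would, in place of code of your own. Each camera call takes 0.05 s, during which the arm holds its last target. There are 200 camera calls.

TASK

Grade the loose bearing pin, the one standing alone on the bench outside the aluminium tray: stand it upright on the gauge plate in the wide, open end of the taper gauge's slot and slide it gently along, its lower end at the plate, until it wedges lightly between both bars and pause there. See in which of the three scribed bands it has stopped, then take it out and stand it in the box of that size: band nearest the open end, large box; middle band, medium box; band nearest the narrow end, small box. Leave the pins in the tray and the other things on the bench alone, and let no pin fall over.

Things in the scene. Friction and masses are not known exactly. Their poses are not given: they have to be found in the camera images.
- gauge: taper gauge, fixed: dark base plate 180 x 92 x 8 mm, two bright steel bars on it leaving a slot between them, a dark stop block across the narrow end. Origin: on the slot's centre line at the plate's underside (bench height). x runs along the slot from the wide open end to the narrow end, y to the left of that, z up. The plate reaches from x = -115 to +65 mm; the pin slides on it at z = 8 mm
- slot_mouth (a point): centre of the slot at plate height where the flared lead-in ends: gauge x = -76 mm. Here the slot is 26 mm wide; towards the narrow end it loses 1 mm every 8 mm (each face leans 1/16) and is 11 mm wide at x = +44 mm. Before it, from x = -92 to -76 mm, it flares from 44 mm. A pin 1 mm off the centre line meets one bar 16 mm early: let the side force guide it to the middle
- jaw_left: the gauge's bar on its +y side, 120 mm long, 22 mm wide, 22 mm high, standing on the plate (top 30 mm above the bench). Same origin and axes as the gauge. Its ground face is delicate: never more than 15 N between pin and bar. A steady push of 4 to 8 N along the slot, kept for half a second, gives a true reading; the wedge is a little springy
- jaw_right: the gauge's bar on its -y side, the mirror image of jaw_left, as delicate. Same origin and axes as the gauge
- band_large (a point): middle of the band for large pins, on the slot's centre line at the height of the bar tops: gauge x = -12 mm. Four dark lines scribed across the bar tops at x = -20, -4, +12 and +28 mm bound the three bands; the reading is where the pin's axis stops. The two large pins, like the two medium and the two small ones, differ in wear and may stop anywhere in their band, 3 mm or more from its ends
- band_medium (a point): the same for the middle band: gauge x = +4 mm
- band_small (a point): the same for the band of the small pins, nearest the narrow end: gauge x = +20 mm
- pin_a: one of six plain ground-steel bearing pins that look much alike, upright cylinders 70 mm long, about 110 g, 13.5 to 19 mm thick, some worn; only the gauge tells the size. Any of them may be the one standing alone on the bench, the other five wait in the tray. Origin: centre of the lower end (bench height), z along the pin
- pin_b: one of six plain ground-steel bearing pins that look much alike, upright cylinders 70 mm long, about 110 g, 13.5 to 19 mm thick, some worn; only the gauge tells the size. Any of them may be the one standing alone on the bench, the other five wait in the tray. Origin: centre of the lower end (bench height), z along the pin
- pin_c: one of six plain ground-steel bearing pins that look much alike, upright cylinders 70 mm long, about 110 g, 13.5 to 19 mm thick, some worn; only the gauge tells the size. Any of them may be the one standing alone on the bench, the other five wait in the tray. Origin: centre of the lower end (bench height), z along the pin
- pin_d: one of six plain ground-steel bearing pins that look much alike, upright cylinders 70 mm long, about 110 g, 13.5 to 19 mm thick, some worn; only the gauge tells the size. Any of them may be the one standing alone on the bench, the other five wait in the tray. Origin: centre of the lower end (bench height), z along the pin
- pin_e: one of six plain ground-steel bearing pins that look much alike, upright cylinders 70 mm long, about 110 g, 13.5 to 19 mm thick, some worn; only the gauge tells the size. Any of them may be the one standing alone on the bench, the other five wait in the tray. Origin: centre of the lower end (bench height), z along the pin
- pin_f: one of six plain ground-steel bearing pins that look much alike, upright cylinders 70 mm long, about 110 g, 13.5 to 19 mm thick, some worn; only the gauge tells the size. Any of them may be the one standing alone on the bench, the other five wait in the tray. Origin: centre of the lower end (bench height), z along the pin
- tray: low aluminium tray fixed on the bench, 100 x 160 mm with a rim 12 mm high, in which the five waiting pins stand at bench height, about 50 mm apart. Origin: its centre at bench height, y along its long side
- box_small: square open sheet-steel box fixed on the wooden board, 52 mm square outside, 26 mm high, walls 3 mm, floor 3 mm, for the small pins. Origin: centre of its underside, 6 mm above the bench. The three boxes may stand in any order along the board
- box_medium: square open sheet-steel box fixed on the wooden board, 68 mm square outside, 26 mm high, walls 3 mm, floor 3 mm, for the medium pins. Origin: centre of its underside, 6 mm above the bench. The three boxes may stand in any order along the board
- box_large: square open sheet-steel box fixed on the wooden board, 84 mm square outside, 26 mm high, walls 3 mm, floor 3 mm, for the large pins. Origin: centre of its underside, 6 mm above the bench. The three boxes may stand in any order along the board
- board: wooden board fixed on the bench, 330 x 100 x 6 mm, that carries the three boxes in a row 105 mm apart. Origin: centre of its underside, x along its length
- housing: aluminium gear housing, a 90 x 70 mm flange with a dome, 58 mm high, loose; leave it alone. Origin: centre of its underside
- gear: brass gear 67 mm across on a short shaft, 51 mm high, loose; leave it alone. Origin: centre of its underside
- driver: screwdriver with a red handle lying on the bench, loose; leave it alone. Origin: under its middle
Things that resemble listed ones, but are neither listed nor needed, are in the scene too. Of the things shaped like the tray, the aluminium one is meant.

How it is judged:
On the way, in this order (a step that is already met when the one before it is completed fails the run):
1. the pin stands in the wide open end of the slot, upright, its foot at the plate (within 8 mm) (((x of pin_a in the frame of gauge between -0.115 and -0.028 m and y of pin_a in the frame of gauge between -0.014 and 0.014 m and z of pin_a in the frame of gauge between 0.004 and 0.016 m) or (x of pin_b in the frame of gauge between -0.115 and -0.028 m and y of pin_b in the frame of gauge between -0.014 and 0.014 m and z of pin_b in the frame of gauge between 0.004 and 0.016 m) or (x of pin_c in the frame of gauge between -0.115 and -0.028 m and y of pin_c in the frame of gauge between -0.014 and 0.014 m and z of pin_c in the frame of gauge between 0.004 and 0.016 m) or (x of pin_d in the frame of gauge between -0.115 and -0.028 m and y of pin_d in the frame of gauge between -0.014 and 0.014 m and z of pin_d in the frame of gauge between 0.004 and 0.016 m) or (x of pin_e in the frame of gauge between -0.115 and -0.028 m and y of pin_e in the frame of gauge between -0.014 and 0.014 m and z of pin_e in the frame of gauge between 0.004 and 0.016 m) or (x of pin_f in the frame of gauge between -0.115 and -0.028 m and y of pin_f in the frame of gauge between -0.014 and 0.014 m and z of pin_f in the frame of gauge between 0.004 and 0.016 m))), for 0.1 s.
2. the pin is wedged at its stop: at rest, upright, foot at the plate (within 8 mm), more than 2 N on each bar (((contact force between pin_a and jaw_left above 2 N and contact force between pin_a and jaw_right above 2 N and z of pin_a in the frame of gauge between 0.004 and 0.016 m and angle between pin_a's own z axis and vertical below 0.12 rad and linear speed of pin_a below 0.01 m/s) or (contact force between pin_b and jaw_left above 2 N and contact force between pin_b and jaw_right above 2 N and z of pin_b in the frame of gauge between 0.004 and 0.016 m and angle between pin_b's own z axis and vertical below 0.12 rad and linear speed of pin_b below 0.01 m/s) or (contact force between pin_c and jaw_left above 2 N and contact force between pin_c and jaw_right above 2 N and z of pin_c in the frame of gauge between 0.004 and 0.016 m and angle between pin_c's own z axis and vertical below 0.12 rad and linear speed of pin_c below 0.01 m/s) or (contact force between pin_d and jaw_left above 2 N and contact force between pin_d and jaw_right above 2 N and z of pin_d in the frame of gauge between 0.004 and 0.016 m and angle between pin_d's own z axis and vertical below 0.12 rad and linear speed of pin_d below 0.01 m/s) or (contact force between pin_e and jaw_left above 2 N and contact force between pin_e and jaw_right above 2 N and z of pin_e in the frame of gauge between 0.004 and 0.016 m and angle between pin_e's own z axis and vertical below 0.12 rad and linear speed of pin_e below 0.01 m/s) or (contact force between pin_f and jaw_left above 2 N and contact force between pin_f and jaw_right above 2 N and z of pin_f in the frame of gauge between 0.004 and 0.016 m and angle between pin_f's own z axis and vertical below 0.12 rad and linear speed of pin_f below 0.01 m/s))), for 0.2 s.
At the end, for the whole second after the job is handed in: the pin that stood on the bench stands upright (within 0.1 rad) and at rest on the floor of the box of its own size, and the other five pins stand upright in the tray (((x of pin_a in the frame of box_medium between -0.031 and 0.031 m and y of pin_a in the frame of box_medium between -0.031 and 0.031 m and z of pin_a in the frame of box_medium between -0.003 and 0.008 m and angle between pin_a's own z axis and vertical below 0.1 rad and linear speed of pin_a below 0.02 m/s and (horizontal distance between pin_b and tray below 0.09 m and height (world z) of pin_b below 0.004 m and angle between pin_b's own z axis and vertical below 0.1 rad) and (horizontal distance between pin_c and tray below 0.09 m and height (world z) of pin_c below 0.004 m and angle between pin_c's own z axis and vertical below 0.1 rad) and (horizontal distance between pin_d and tray below 0.09 m and height (world z) of pin_d below 0.004 m and angle between pin_d's own z axis and vertical below 0.1 rad) and (horizontal distance between pin_e and tray below 0.09 m and height (world z) of pin_e below 0.004 m and angle between pin_e's own z axis and vertical below 0.1 rad) and (horizontal distance between pin_f and tray below 0.09 m and height (world z) of pin_f below 0.004 m and angle between pin_f's own z axis and vertical below 0.1 rad)) or (x of pin_b in the frame of box_large between -0.039 and 0.039 m and y of pin_b in the frame of box_large between -0.039 and 0.039 m and z of pin_b in the frame of box_large between -0.003 and 0.008 m and angle between pin_b's own z axis and vertical below 0.1 rad and linear speed of pin_b below 0.02 m/s and (horizontal distance between pin_a and tray below 0.09 m and height (world z) of pin_a below 0.004 m and angle between pin_a's own z axis and vertical below 0.1 rad) and (horizontal distance between pin_c and tray below 0.09 m and height (world z) of pin_c below 0.004 m and angle between pin_c's own z axis and vertical below 0.1 rad) and (horizontal distance between pin_d and tray below 0.09 m and height (world z) of pin_d below 0.004 m and angle between pin_d's own z axis and vertical below 0.1 rad) and (horizontal distance between pin_e and tray below 0.09 m and height (world z) of pin_e below 0.004 m and angle between pin_e's own z axis and vertical below 0.1 rad) and (horizontal distance between pin_f and tray below 0.09 m and height (world z) of pin_f below 0.004 m and angle between pin_f's own z axis and vertical below 0.1 rad)) or (x of pin_c in the frame of box_small between -0.023 and 0.023 m and y of pin_c in the frame of box_small between -0.023 and 0.023 m and z of pin_c in the frame of box_small between -0.003 and 0.008 m and angle between pin_c's own z axis and vertical below 0.1 rad and linear speed of pin_c below 0.02 m/s and (horizontal distance between pin_a and tray below 0.09 m and height (world z) of pin_a below 0.004 m and angle between pin_a's own z axis and vertical below 0.1 rad) and (horizontal distance between pin_b and tray below 0.09 m and height (world z) of pin_b below 0.004 m and angle between pin_b's own z axis and vertical below 0.1 rad) and (horizontal distance between pin_d and tray below 0.09 m and height (world z) of pin_d below 0.004 m and angle between pin_d's own z axis and vertical below 0.1 rad) and (horizontal distance between pin_e and tray below 0.09 m and height (world z) of pin_e below 0.004 m and angle between pin_e's own z axis and vertical below 0.1 rad) and (horizontal distance between pin_f and tray below 0.09 m and height (world z) of pin_f below 0.004 m and angle between pin_f's own z axis and vertical below 0.1 rad)) or (x of pin_d in the frame of box_medium between -0.031 and 0.031 m and y of pin_d in the frame of box_medium between -0.031 and 0.031 m and z of pin_d in the frame of box_medium between -0.003 and 0.008 m and angle between pin_d's own z axis and vertical below 0.1 rad and linear speed of pin_d below 0.02 m/s and (horizontal distance between pin_a and tray below 0.09 m and height (world z) of pin_a below 0.004 m and angle between pin_a's own z axis and vertical below 0.1 rad) and (horizontal distance between pin_b and tray below 0.09 m and height (world z) of pin_b below 0.004 m and angle between pin_b's own z axis and vertical below 0.1 rad) and (horizontal distance between pin_c and tray below 0.09 m and height (world z) of pin_c below 0.004 m and angle between pin_c's own z axis and vertical below 0.1 rad) and (horizontal distance between pin_e and tray below 0.09 m and height (world z) of pin_e below 0.004 m and angle between pin_e's own z axis and vertical below 0.1 rad) and (horizontal distance between pin_f and tray below 0.09 m and height (world z) of pin_f below 0.004 m and angle between pin_f's own z axis and vertical below 0.1 rad)) or (x of pin_e in the frame of box_large between -0.039 and 0.039 m and y of pin_e in the frame of box_large between -0.039 and 0.039 m and z of pin_e in the frame of box_large between -0.003 and 0.008 m and angle between pin_e's own z axis and vertical below 0.1 rad and linear speed of pin_e below 0.02 m/s and (horizontal distance between pin_a and tray below 0.09 m and height (world z) of pin_a below 0.004 m and angle between pin_a's own z axis and vertical below 0.1 rad) and (horizontal distance between pin_b and tray below 0.09 m and height (world z) of pin_b below 0.004 m and angle between pin_b's own z axis and vertical below 0.1 rad) and (horizontal distance between pin_c and tray below 0.09 m and height (world z) of pin_c below 0.004 m and angle between pin_c's own z axis and vertical below 0.1 rad) and (horizontal distance between pin_d and tray below 0.09 m and height (world z) of pin_d below 0.004 m and angle between pin_d's own z axis and vertical below 0.1 rad) and (horizontal distance between pin_f and tray below 0.09 m and height (world z) of pin_f below 0.004 m and angle between pin_f's own z axis and vertical below 0.1 rad)) or (x of pin_f in the frame of box_small between -0.023 and 0.023 m and y of pin_f in the frame of box_small between -0.023 and 0.023 m and z of pin_f in the frame of box_small between -0.003 and 0.008 m and angle between pin_f's own z axis and vertical below 0.1 rad and linear speed of pin_f below 0.02 m/s and (horizontal distance between pin_a and tray below 0.09 m and height (world z) of pin_a below 0.004 m and angle between pin_a's own z axis and vertical below 0.1 rad) and (horizontal distance between pin_b and tray below 0.09 m and height (world z) of pin_b below 0.004 m and angle between pin_b's own z axis and vertical below 0.1 rad) and (horizontal distance between pin_c and tray below 0.09 m and height (world z) of pin_c below 0.004 m and angle between pin_c's own z axis and vertical below 0.1 rad) and (horizontal distance between pin_d and tray below 0.09 m and height (world z) of pin_d below 0.004 m and angle between pin_d's own z axis and vertical below 0.1 rad) and (horizontal distance between pin_e and tray below 0.09 m and height (world z) of pin_e below 0.004 m and angle between pin_e's own z axis and vertical below 0.1 rad)))); the robot touches nothing.
It fails at once if more than 15 N between a pin and a bar of the gauge (contact force between any of pin_a, pin_b, pin_c, pin_d, pin_e, pin_f and jaw_left above 15 N or contact force between any of pin_a, pin_b, pin_c, pin_d, pin_e, pin_f and jaw_right above 15 N).
It fails at once if a pin tipped over (more than 0.6 rad) (angle between any of pin_a, pin_b, pin_c, pin_d, pin_e, pin_f's own z axis and vertical above 0.6 rad).
It fails at once if the housing, the gear or the screwdriver moved by more than 20 mm (distance of any of housing, gear, driver from where it was at the start of the episode above 0.02 m).
It also fails if it takes over 64 s, if anything falls off the work surface, if the arm or the gripper's body presses on something with over 40 N, if the wrist force passes 120 N, or if a joint passes its speed limit or range.

## Working session

There is one attempt and no reset: what is moved stays moved. The work goes in short steps, Python scripts to look and compute and a tool call to move; the robot and the scene stay as the last step left them, time stands still between calls to the robot, and variables do not carry over. Pictures are saved under pics/ and viewed, at most 14 in all, crops included, and the job is handed in when it is done.

Besides the shell and the picture viewer there is one more tool, called after "Emit:" as name(argument=value, ...) on one line, values as JSON. apply_moves: Moves the arm, as the interface text tells. Its arguments: {"type":"object","properties":{"steps":{"type":"string"},"fingers":{"type":"number"},"squeeze":{"type":"number"}},"required":["steps"]}

```bash
mkdir -p pics; cat > h.py <<'E'
import numpy as np, cv2
from plant import sensors, viewer, order, spot_in, tip_of
def cam(n): return viewer.read_camera(n)
def save(c,f): cv2.imwrite('pics/'+f,c['pixels'][:,:,::-1])
def ray(c,uv,fish=False):
    x=(uv[0]-c['cx'])/c['fx'];y=(uv[1]-c['cy'])/c['fy']
    if fish:
        r=np.hypot(x,y);s=np.sin(r)/max(r,1e-9);d=np.array([x*s,y*s,np.cos(r)])
    else: d=np.array([x,y,1.])
    R=np.array(c['R']);return -R.T@np.array(c['t']),R.T@d
def onz(c,uv,z,fish=False):
    o,d=ray(c,uv,fish);return o+d*(z-o[2])/d[2]
def proj(c,X,fish=False):
    p=np.array(c['R'])@np.array(X)+np.array(c['t'])
    if fish:
        r=np.hypot(p[0],p[1]);th=np.arctan2(r,p[2]);k=th/max(r,1e-9);return c['cx']+c['fx']*p[0]*k,c['cy']+c['fy']*p[1]*k
    return c['cx']+c['fx']*p[0]/p[2],c['cy']+c['fy']*p[1]/p[2]
E
python3 - <<'E'
from h import *
np.set_printoptions(precision=4,suppress=True)
s=sensors.observe();print(s)
ims=[]
for n in ['scene','side','wrist']:
    c=cam(n);save(c,n+'0.png');print(n,c['fx'],c['cx'],c['cy'],-np.array(c['R']).T@np.array(c['t']),np.array(c['R'])[2])
    f=n=='wrist'
    for q in ['gauge','slot_mouth','band_large','band_small','pin_a','tray','box_small','box_medium','box_large','board']:
        r=tip_of(n,q);zz={'band_large':.03,'band_small':.03,'slot_mouth':.008,'box_small':.006,'box_medium':.006,'box_large':.006}.get(q,0)
        print(n,q,[(np.round(d['at']).astype(int).tolist(),round(d['conf'],2),np.round(onz(c,d['at'],zz,f)[:2],3).tolist()) for d in r[:8]])
E
```

```text
{'time': 0.0, 'joint_pos': array([ 1.0846,  0.2772, -0.0279,  1.268 ,  0.    ,  1.4674]), 'dq': array([-0.0003,  0.0006, -0.0008,  0.0003,  0.0004,  0.0021]), 'effort': array([  0.0013, -44.5511,  29.5201,   0.0165,  -0.0001,  -0.    ]), 'position': array([0.2331, 0.5791, 0.2301]), 'ee_rot': array([-3.1393, -0.0003,  2.7588]), 'force': array([ 0.6275, -0.2563,  0.7173]), 'wrist_torque': array([-0.0253, -0.0121,  0.0134]), 'grip_force': 0.0, 'opening': 0.0849953026486995}
scene 463.5746703120502 254.65228028416118 198.0444923408955 [1.0565 0.8617 0.9092] [-0.3667 -0.6663 -0.6493]
scene gauge []
scene slot_mouth [([293, 220], 0.75, [0.496, 0.072]), ([233, 158], 0.53, [0.514, -0.276])]
scene band_large [([272, 217], 0.82, [0.558, 0.054])]
scene band_small [([258, 217], 0.6, [0.591, 0.037]), ([296, 289], 0.23, [0.63, 0.298])]
scene pin_a [([278, 289], 0.72, [0.655, 0.258]), ([307, 300], 0.67, [0.612, 0.32]), ([295, 289], 0.64, [0.618, 0.278]), ([288, 304], 0.56, [0.657, 0.31]), ([287, 275], 0.53, [0.613, 0.229]), ([334, 256], 0.51, [0.472, 0.234])]
scene tray [([214, 310], 0.94, [0.82, 0
[... 1319 characters left out ...]
, -0.292]), ([181, 286], 0.39, [0.642, 0.287]), ([236, 228], 0.15, [0.565, 0.058])]
side box_medium [([304, 175], 0.8, [0.405, -0.263])]
side box_large [([273, 174], 0.86, [0.501, -0.258]), ([236, 228], 0.22, [0.565, 0.054])]
side board [([270, 174], 0.6, [0.511, -0.269]), ([271, 171], 0.37, [0.511, -0.293])]
wrist 297.3186396354542 258.33614263375165 191.39777075947126 [0.1706 0.6045 0.3742] [ 0.2518 -0.1007 -0.9625]
wrist gauge []
wrist slot_mouth [([85, 370], 0.93, [0.502, 0.063])]
wrist band_large []
wrist band_small []
wrist pin_a []
wrist tray [([195, 315], 0.92, [0.422, 0.392]), ([76, 270], 0.81, [0.282, 0.228])]
wrist box_small []
wrist box_medium []
wrist box_large []
wrist board []
```

View pics/scene0.png

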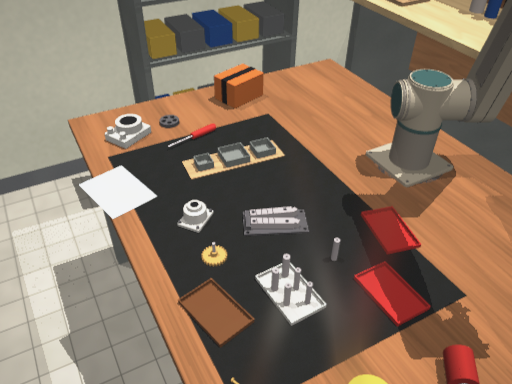

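View pics/side0.png

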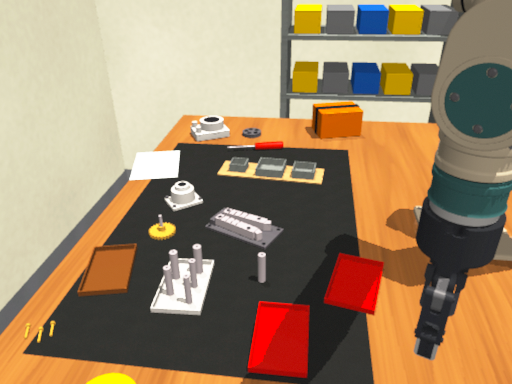

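The scene picture shows the aluminium tray at (289,294) with five pins. One pin stands alone at scene (335,249), side (262,268). The red trays (390,230), (391,292) and the brown tray (214,310) are look-alikes. The lone pin is the one to grade, because it is outside the aluminium tray. I'll confirm it in a crop.

```bash
python3 - <<'E'
from h import *
a=cv2.imread('pics/scene0.png')[195:275,235:355];b=cv2.imread('pics/side0.png')[195:295,195:315]
cv2.imwrite('pics/crop1.png',np.vstack([cv2.resize(a,(600,400),interpolation=cv2.INTER_CUBIC)[:, :][:290],cv2.resize(b,(360,300),interpolation=cv2.INTER_CUBIC) if 0 else cv2.copyMakeBorder(cv2.resize(b,(360,300),interpolation=cv2.INTER_CUBIC),0,0,0,240,0)]))
E
```

```text
(no output)
```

View pics/crop1.png

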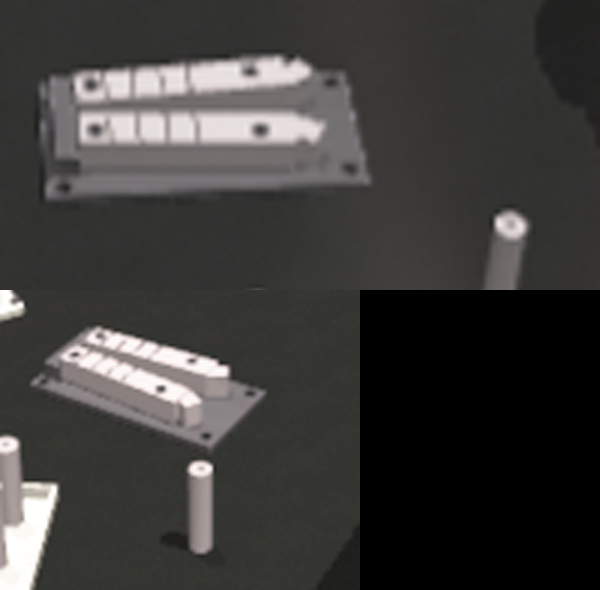

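The crop confirms it: the lone pin stands on the black mat outside the tray, and the wide end of the gauge faces the pin and robot side. Next I move the wrist camera over the gauge.

Emit:
apply_moves(steps="-436 -287 -20 0 0 1.5;-436 -287 -20 0 0 1.5;-436 -287 -20 0 0 1.5;-436 -287 -20 0 0 1.5;-436 -287 -20 0 0 1.5;-436 -287 -20 0 0 1.5;-436 -287 -20 0 0 1.5;-436 -287 -20 0 0 1.5;-436 -287 -20 0 0 1.5;-436 -287 -20 0 0 1.5;-436 -287 -20 0 0 1.5;-436 -287 -20 0 0 1.5;-436 -287 -20 0 0 1.5;-436 -287 -20 0 0 1.5;-436 -287 -20 0 0 1.5;-436 -287 -20 0 0 1.5", fingers=45, squeeze=30)

```text
time: 3.25
position: [0.53, 0.1517, 0.2513]
ee_rot: [-3.141, -0.0, 1.261]
force: [0.4, -0.1, 0.1]
opening: 0.0452
grip_force: 0.0
```

```bash
python3 - <<'E'
from h import *
np.set_printoptions(precision=4,suppress=True)
s=sensors.observe();print(s['time'],s['position'],s['ee_rot'],s['force'],s['joint_pos'])
for n in ['wrist','scene','side']:
    c=cam(n);save(c,n+'1.png');f=n=='wrist'
    if f: import pickle;pickle.dump(c,open('w1.pkl','wb'));print(-np.array(c['R']).T@np.array(c['t']))
    else: pickle.dump(c,open(n+'1.pkl','wb'))
    for q in ['gauge','slot_mouth','band_large','band_medium','band_small','pin_a']:
        r=tip_of(n,q);zz={'band_large':.03,'band_medium':.03,'band_small':.03,'slot_mouth':.008}.get(q,0)
        print(n,q,[(np.round(d['at'],1).tolist(),round(d['conf'],2),np.round(onz(c,d['at'],zz,f)[:2],4).tolist()) for d in r[:6]])
E
```

```text
3.25 [0.53   0.1517 0.2513] [-3.1415 -0.      1.2606] [ 0.3844 -0.1134  0.1048] [ 0.1614  0.136  -0.1577  1.2772  0.0001  2.0424]
[0.5518 0.2161 0.3942]
wrist gauge [([303.9, 228.7], 0.58, [0.5639, 0.0372])]
wrist slot_mouth [([253.7, 224.0], 0.84, [0.4983, 0.0698])]
wrist band_large [([303.0, 231.4], 0.63, [0.5608, 0.0474])]
wrist band_medium [([313.8, 236.3], 0.87, [0.5731, 0.0356])]
wrist band_small [([324.7, 235.6], 0.9, [0.5877, 0.0316]), ([418.0, 250.3], 0.34, [0.7246, -0.0447])]
wrist pin_a [([330.4, 63.0], 0.93, [0.6632, 0.25]), ([199.4, 112.7], 0.86, [0.4768, 0.2379]), ([295.1, 56.0], 0.8, [0.6201, 0.2713]), ([282.9, 20.0], 0.7, [0.6205, 0.324]), ([318.5, 24.6], 0.59, [0.6646, 0.3056]), ([305.8, 87.4], 0.54, [0.6208, 0.2268])]
scene gauge [([265.6, 226.5], 0.76, [0.5743, 0.0518]), ([288.5, 292.8], 0.43, [0.6388, 0.2804])]
scene slot_mouth [([291.7, 218.5], 0.88, [0.4966, 0.065]), ([268.9, 222.3], 0.57, [0.562, 0.0484])]
scene band_large [([271.8, 219.6], 0.56, [0.5615, 0.0625]), ([266.2, 216.8], 0.34, [0.5697, 0.0454])]
scene band_medium [([266.1, 215.9], 0.74, [0.5681, 0.04
[... 305 characters left out ...]
.48, [0.6588, 0.2518])]
side gauge [([235.3, 229.7], 0.72, [0.5666, 0.0547]), ([190.7, 301.6], 0.34, [0.6115, 0.3236]), ([172.0, 291.3], 0.16, [0.6589, 0.2985])]
side slot_mouth [([258.5, 231.9], 0.85, [0.5047, 0.0691])]
side band_large [([238.6, 215.7], 0.73, [0.5606, 0.0343]), ([234.1, 214.1], 0.48, [0.5734, 0.028])]
side band_medium [([161.5, 232.1], 0.17, [0.7341, 0.1296])]
side band_small [([229.6, 215.2], 0.69, [0.584, 0.0346])]
side pin_a [([170.5, 290.0], 0.78, [0.6633, 0.295]), ([175.0, 279.4], 0.62, [0.6638, 0.2608]), ([260.2, 278.3], 0.59, [0.4795, 0.2344]), ([195.7, 271.0], 0.48, [0.626, 0.2274]), ([190.7, 303.7], 0.47, [0.6099, 0.3296]), ([192.2, 284.8], 0.44, [0.6218, 0.2733])]
```

View pics/wrist1.png

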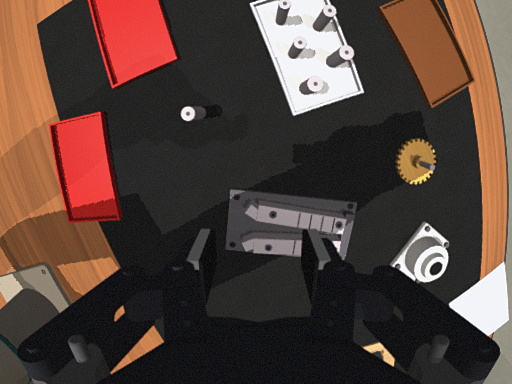

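The wrist picture shows the loose pin's top at (188,113), the gauge plate around (290,222) with its wide end to the left, and the tray with five pins at (308,55). Next I fit the gauge pose and the pin to image edges in all views.

```bash
cat > fit.py <<'E'
from h import *
import pickle
from scipy.optimize import minimize
hw=lambda x:13-(x+76)/16
segs=[]
for a,b in [((-115,-46),(65,-46)),((65,-46),(65,46)),((65,46),(-115,46)),((-115,46),(-115,-46))]: segs.append((a+(8,),b+(8,)))
for s in (1,-1):
    segs.append(((-76,s*hw(-76),30),(44,s*hw(44),30)))
    segs.append(((-70,s*(hw(-70)+22),30),(40,s*(hw(40)+22),30)))
    for x in (-20,-4,12,28): segs.append(((x,s*(hw(x)+1),30),(x,s*(hw(x)+21),30)))
P=np.vstack([np.linspace(a,b,40 if abs(a[0]-b[0])+abs(a[1]-b[1])>30 else 12) for a,b in segs])/1000
def world(p,P):
    c,s=np.cos(p[2]),np.sin(p[2]);return np.c_[p[0]+c*P[:,0]-s*P[:,1],p[1]+s*P[:,0]+c*P[:,1],P[:,2]]
C=[]
for n,f in (('w1',1),('scene1',0),('side1',0)):
    c=pickle.load(open(n+'.pkl','rb'));e=cv2.Canny(cv2.cvtColor(c['pixels'],cv2.COLOR_RGB2GRAY),30,80)
    C.append((c,f,cv2.distanceTransform(255-e,cv2.DIST_L2,5),n))
def cost(p,only=None):
    t=0
    for c,f,d,n in C:
        if only and n!=only: continue
        uv=np.array([proj(c,X,f) for X in world(p,P)],np.float32)
        v=cv2.remap(d,uv[:,0].copy(),uv[:,1].copy(),cv2.INTER_LINEAR).ravel()
        t+=np.mean(np.minimum(v,4)**2)
    return t
for only in (None,'w1','scene1','side1'):
    best=None
    for dx in (-.005,0,.005):
        for dy in (-.005,0,.005):
            for y in (-.40,-.36,-.32):
                r=minimize(cost,[.571+dx,.04+dy,y],args=(only,),method='Nelder-Mead',options=dict(initial_simplex=[[.571+dx,.04+dy,y],[.574+dx,.04+dy,y],[.571+dx,.043+dy,y],[.571+dx,.04+dy,y+.03]],maxiter=80))
                if best is None or r.fun<best.fun: best=r
    print(only,best.x.round(4),round(best.fun,3))
    if only is None: p=best.x
rows=[]
for (c,f,d,n),(x0,y0) in zip(C,((215,170),(225,190),(195,190))):
    im=c['pixels'][y0:y0+90,x0:x0+150,::-1].copy();im=cv2.resize(im,None,fx=3,fy=3,interpolation=cv2.INTER_CUBIC)
    o=im.copy()
    for a,b in segs:
        q=[tuple(int(round((v-k)*3)) for v,k in zip(proj(c,X,f),(x0,y0))) for X in world(p,np.array([a,b])/1000)]
        cv2.line(o,q[0],q[1],(0,0,255),1)
    rows.append(o[:198 if 0 else 199])
cv2.imwrite('pics/fit.png',np.vstack(rows))
E
time python3 fit.py
```

```text
None [ 0.5683  0.0399 -0.4247] 2.867
w1 [ 0.5685  0.0397 -0.4229] 1.548
scene1 [ 0.5665  0.0417 -0.4196] 0.487
side1 [ 0.5656  0.042  -0.4342] 0.641
real	0m27.981s
user	0m28.410s
sys	0m0.078s
```

View pics/fit.png

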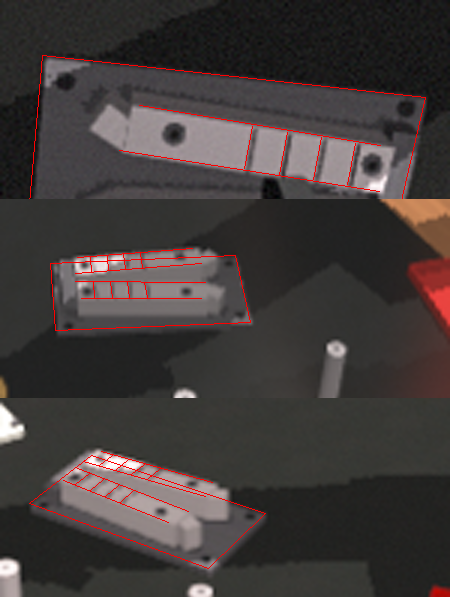

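The overlay fits the plate and bar edges closely in all three views. Gauge origin is about (0.568, 0.040), yaw -0.423.

```bash
cat >> h.py <<'E'
from scipy.spatial.transform import Rotation as Ro
def delta(x,y,z,yaw=None):
    s=sensors.observe();R=Ro.from_euler('xyz',s['ee_rot']).as_matrix()
    d=R.T@(np.array([x,y,z])-s['position'])*1000
    rv=(Ro.from_matrix(R.T)*Ro.from_euler('xyz',[np.pi,0,s['ee_rot'][2] if yaw is None else yaw])).as_rotvec()
    print('move mm',d.round(1),'rot',rv.round(4))
G=np.array([.5684,.0399]);GY=-.4235
def g2w(x,y): c,s=np.cos(GY),np.sin(GY);return G+np.array([c*x-s*y,s*x+c*y])/1000
def w2g(p): c,s=np.cos(GY),np.sin(GY);d=(np.array(p)[:2]-G)*1000;return np.array([c*d[0]+s*d[1],-s*d[0]+c*d[1]])
E
python3 - <<'E'
from h import *
import pickle
c=pickle.load(open('w1.pkl','rb'));im=c['pixels'][100:126,176:202].mean(2);
m=(im>130);ys,xs=np.nonzero(m);print(xs.mean()+176,ys.mean()+100,len(xs));print(onz(c,(xs.mean()+176,ys.mean()+100),.07,1))
# scene/side: top circle
for n,(x0,y0,x1,y1) in (('scene1',(326,230,346,270)),('side1',(250,245,275,290))):
    c=pickle.load(open(n+'.pkl','rb'));im=c['pixels'][y0:y1,x0:x1].mean(2);m=im>90
    ys,xs=np.nonzero(m)
    for r in range(0,m.shape[0],4): 
        k=np.nonzero(m[r])[0]; print(n,y0+r,(k.min()+x0,k.max()+x0) if len(k) else None)
delta(.476,.236,.12,1.147)
E
```

```text
187.54088050314465 113.29559748427673 159
[0.47731089 0.23796872 0.07      ]
scene1 230 None
scene1 234 None
scene1 238 (np.int64(334), np.int64(339))
scene1 242 (np.int64(335), np.int64(339))
scene1 246 (np.int64(334), np.int64(338))
scene1 250 (np.int64(333), np.int64(337))
scene1 254 (np.int64(332), np.int64(337))
scene1 258 (np.int64(331), np.int64(336))
scene1 262 None
scene1 266 None
side1 245 (np.int64(258), np.int64(267))
side1 249 None
side1 253 (np.int64(258), np.int64(265))
side1 257 (np.int64(258), np.int64(265))
side1 261 (np.int64(258), np.int64(265))
side1 265 (np.int64(258), np.int64(265))
side1 269 (np.int64(258), np.int64(265))
side1 273 (np.int64(258), np.int64(265))
side1 277 (np.int64(258), np.int64(265))
side1 281 (np.int64(259), np.int64(264))
side1 285 None
side1 289 None
move mm [ 64.4 -78.3 131.3] rot [-0.     -0.      0.1117]
```

Emit:
apply_moves(steps="66 -78 131 0 0 0.112;66 -78 131 0 0 0.112;66 -78 131 0 0 0.112;66 -78 131 0 0 0.112;66 -78 131 0 0 0.112;66 -78 131 0 0 0.112")

```text
time: 4.9
position: [0.4784, 0.2375, 0.1217]
ee_rot: [3.139, -0.001, 1.147]
force: [0.6, -0.5, 1.0]
opening: 0.0452
grip_force: 0.0
```

```bash
python3 - <<'E'
from h import *
c=cam('wrist');s=sensors.observe();print(s['position'],s['ee_rot'],s['force'],s['opening'])
for q in (spot_in('wrist','pin_a')[:3],tip_of('wrist','pin_a')[:3]): print([(d['at'],d['conf']) for d in q])
print(proj(c,[.477,.237,.07],1),proj(c,[.477,.237,0],1))
im=c['pixels'].copy()
u,v=map(int,proj(c,[.477,.237,.07],1));cv2.circle(im,(u,v),3,(255,0,0),1);cv2.imwrite('pics/w2.png',im[:,:,::-1])
delta(.477,.237,.035,1.1473)
E
```

```text
[0.47921862 0.23743752 0.12241158] [ 3.13817290e+00 -2.42682439e-03  1.14611672e+00] [0.26344845 0.11802029 0.63697836] 0.04465795364090694
[([450.8, 97.9], 0.95), ([420.3, 141.1], 0.74), ([375.6, 28.8], 0.66)]
[([257.6, 186.7], 0.82), ([406.9, 49.9], 0.72), ([425.6, 98.9], 0.72)]
(np.float64(254.92403713137162), np.float64(211.61406716758012)) (np.float64(255.5532351711638), np.float64(186.17431480138043))
move mm [-1.6 -2.4 87.7] rot [ 0.0037 -0.0031 -0.0019]
```

View pics/w2.png

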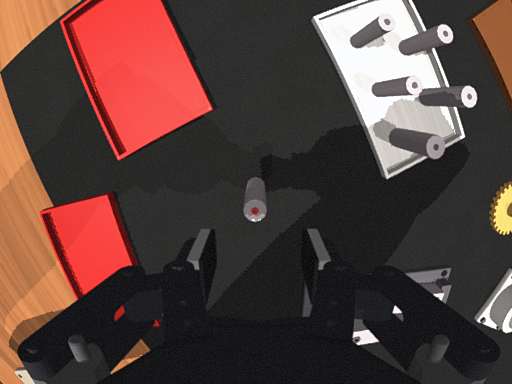

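The pin's top is at (255,211), exactly where predicted and centred between the fingers. I descend and grip.

Emit:
apply_moves(steps="0 0 25 0 0 0;0 0 50 0 0 0;0 0 70 0 0 0;0 0 86 0 0 0;0 0 86 0 0 0;0 0 86 0 0 0;0 0 86 0 0 0")

```text
time: 5.75
position: [0.4786, 0.2377, 0.0361]
ee_rot: [3.139, -0.002, 1.146]
force: [0.8, 0.4, 0.9]
opening: 0.0451
grip_force: 0.0
```

Emit:
apply_moves(steps="0 0 0 0 0 0;0 0 0 0 0 0;0 0 0 0 0 0;0 0 0 0 0 0;0 0 0 0 0 0;0 0 0 0 0 0;0 0 0 0 0 0;0 0 0 0 0 0", fingers=0, squeeze=40)

```text
time: 6.55
position: [0.4776, 0.2378, 0.0353]
ee_rot: [3.14, -0.001, 1.147]
force: [-0.4, -0.7, 5.4]
opening: 0.0155
grip_force: 39.2
```

Emit:
apply_moves(steps="0 0 -20 0 0 0;0 0 -60 0 0 0;0 0 -60 0 0 0;0 0 -60 0 0 0")

```text
time: 6.95
position: [0.4774, 0.2377, 0.095]
ee_rot: [3.14, -0.001, 1.147]
force: [-0.9, -0.6, -2.4]
opening: 0.0157
grip_force: 39.1
```

```bash
python3 - <<'E'
from h import *
s=sensors.observe();print(s['position'],s['ee_rot'],s['force'],s['opening'],g2w(-76,0))
delta(*g2w(-76,0),.0955,1.1473)
E
```

```text
[0.47738797 0.23774363 0.0950434 ] [ 3.14011605e+00 -1.44664843e-03  1.14691848e+00] [-0.88179965 -0.55413652 -2.37124965] 0.01568008966789084 [0.49911413 0.07113249]
move mm [-142.9   88.3   -0.5] rot [ 0.0015 -0.0014 -0.0004]
```

Emit:
apply_moves(steps="-25 15 0 0 0 0;-60 37 0 0 0 0;-95 59 0 0 0 0;-125 77 0 0 0 0;-143 88 0 0 0 0;-143 88 0 0 0 0;-143 88 0 0 0 0;-143 88 0 0 0 0;-143 88 0 0 0 0")

```text
time: 7.85
position: [0.4975, 0.0719, 0.0938]
ee_rot: [-3.141, 0.0, 1.148]
force: [1.3, 0.7, -1.2]
opening: 0.0158
grip_force: 39.1
```

```bash
python3 - <<'E'
from h import *
s=sensors.observe();print(s['position'],w2g(s['position']),s['ee_rot'],s['force'],s['opening'])
ims=[]
for n in ('scene','side','wrist'):
    c=cam(n);f=n=='wrist';u,v=proj(c,[*g2w(-76,0),.06],f);x0,y0=int(u)-65,int(v)-50
    im=cv2.resize(c['pixels'][max(y0,0):y0+100,max(0,x0):x0+130,::-1],(390,300),interpolation=cv2.INTER_CUBIC)
    ims.append(im)
ims.append(ims[0]*0)
cv2.imwrite('pics/p3.png',np.vstack([np.hstack(ims[:2]),np.hstack(ims[2:])]))
E
```

```text
[0.49752615 0.0718727  0.0938197 ] [-7.77518828e+01  2.22410612e-02] [-3.14054954e+00  2.04412510e-04  1.14839683e+00] [ 1.32142215  0.68083907 -1.21114327] 0.015758739346533247
```

View pics/p3.png

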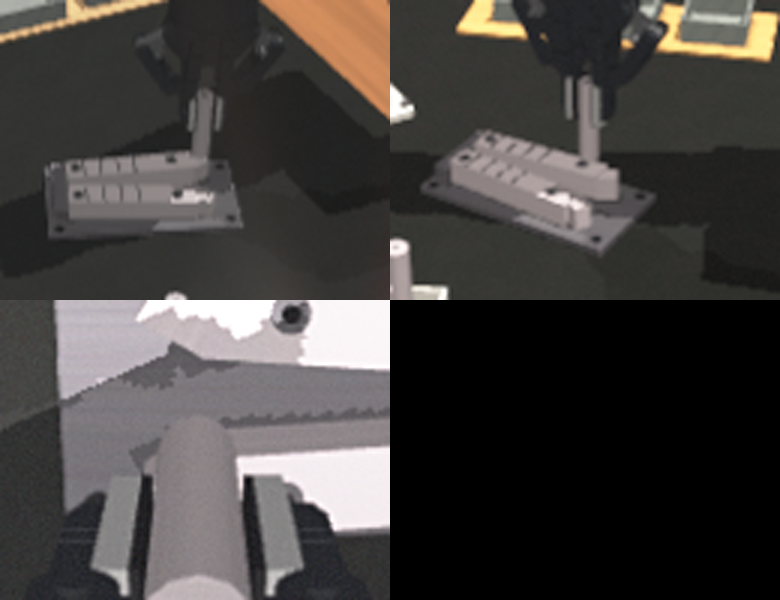

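The pin hangs over the slot mouth between the flares, upright in the jaws (wrist crop, lower left). I lower it to just above the plate.

Emit:
apply_moves(steps="0 0 0 0 0 0;0 0 15 0 0 0;0 0 30 0 0 0;0 0 42 0 0 0;0 0 48 0 0 0;0 0 48 0 0 0;0 0 48 0 0 0;0 0 48 0 0 0;0 0 48 0 0 0")

```text
time: 8.9
position: [0.4988, 0.0709, 0.047]
ee_rot: [3.14, -0.001, 1.147]
force: [0.2, -0.4, -0.1]
opening: 0.0156
grip_force: 39.2
```

```bash
cat > st.py <<'E'
from h import *
s=sensors.observe();c,sn=np.cos(GY),np.sin(GY);f=s['force']
print(round(s['time'],2),'gauge',w2g(s['position']).round(2),'z',s['position'][2].round(4),'Fg',round(c*f[0]+sn*f[1],2),round(-sn*f[0]+c*f[1],2),f[2].round(2),'tq',s['wrist_torque'].round(3),'rot',s['ee_rot'].round(4),'op',round(s['opening'],4))
E
python3 st.py; python3 - <<'E'
from h import *
import pickle
c=cam('wrist');pickle.dump(c,open('w3.pkl','wb'));im=c['pixels'][:,:,::-1].copy();cv2.imwrite('pics/w3.png',im)
for x in(-115,65):
    pass
print([np.round(proj(c,[*g2w(x,y),z],1),1) for x,y,z in((-78,0,.008),(-76,13,.03),(-76,-13,.03),(-115,46,.008),(65,46,.008),(-20,10,.03))])
E
python3 st.py
```

```text
8.9 gauge [-76.21  -0.34] z 0.047 Fg 0.31 -0.31 -0.06 tq [-0.001  0.026 -0.014] rot [ 3.1403e+00 -6.0000e-04  1.1468e+00] op 0.0156
[array([253.7, 216.2]), array([256.6, 208.2]), array([256.7, 249.2]), array([194.1, 146.3]), array([452.8, 152.1]), array([351.4, 212.4])]
8.95 gauge [-76.29  -0.41] z 0.0469 Fg -0.09 -0.24 -0.15 tq [-0.025 -0.015  0.022] rot [ 3.1405e+00 -5.0000e-04  1.1468e+00] op 0.0157
```

View pics/w3.png

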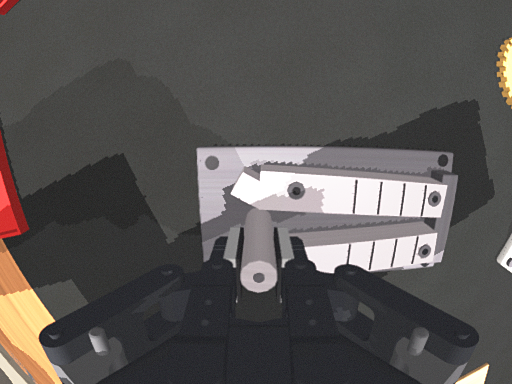

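In this view the pin stands in the mouth. The predicted plate corners (194,146) and (453,152) appear at about (197,148) and (454,153), so the error is around 1 mm. I start the slide.

Emit:
apply_moves(steps="0 0 2 0 0 0;0 4 2 0 0 0;0 12 2 0 0 0;0 20 2 0 0 0;0 28 2 0 0 0;0 36 2 0 0 0;0 44 2 0 0 0;0 50 2 0 0 0;0 54 2 0 0 0;0 56 2 0 0 0;0 56 2 0 0 0;0 56 2 0 0 0")

```text
time: 10.15
position: [0.5488, 0.0479, 0.0442]
ee_rot: [-3.141, 0.0, 1.147]
force: [-0.7, -0.2, -1.5]
opening: 0.0158
grip_force: 39.2
```

```bash
python3 st.py; python3 - <<'E'
from h import *
for k in range(4): spot_in('scene','pin_a') if 0 else cam('wrist')
E
python3 st.py
```

```text
10.15 gauge [-21.21  -0.74] z 0.0442 Fg -0.6 -0.48 -1.46 tq [-0.024  0.057  0.043] rot [-3.1411e+00  2.0000e-04  1.1469e+00] op 0.0158
10.35 gauge [-21.17  -0.67] z 0.0443 Fg -0.59 0.67 -1.12 tq [0.008 0.012 0.057] rot [-3.1414e+00  1.0000e-04  1.1470e+00] op 0.0159
```

Emit:
apply_moves(steps="0 2 0 0 0 0;0 4 0 0 0 0;0 6 0 0 0 0;0 8 0 0 0 0;0 10 0 0 0 0;0 11 0 0 0 0;0 12 0 0 0 0;0 12 0 0 0 0;0 12 0 0 0 0")

```text
time: 11.25
position: [0.56, 0.0429, 0.0443]
ee_rot: [-3.141, 0.0, 1.147]
force: [-0.8, -1.2, -1.0]
opening: 0.0156
grip_force: 39.2
```

```bash
python3 st.py
```

```text
11.25 gauge [-8.88 -0.7 ] z 0.0443 Fg -0.24 -1.47 -1.03 tq [-0.03   0.022 -0.013] rot [-3.1415e+00  1.0000e-04  1.1468e+00] op 0.0156
```

Emit:
apply_moves(steps="0 1 0 0 0 0;0 2 0 0 0 0;0 3 0 0 0 0;0 4 0 0 0 0;0 5 0 0 0 0;0 6 0 0 0 0;0 6 0 0 0 0;0 6 0 0 0 0")

```text
time: 12.05
position: [0.5657, 0.0405, 0.0443]
ee_rot: [3.141, -0.0, 1.147]
force: [-0.0, 0.4, -0.8]
opening: 0.0159
grip_force: 39.2
```

```bash
python3 st.py
```

```text
12.05 gauge [-2.67 -0.55] z 0.0443 Fg -0.17 0.36 -0.82 tq [ 0.136 -0.09  -0.019] rot [ 3.1413e+00 -3.0000e-04  1.1468e+00] op 0.0159
```

Emit:
apply_moves(steps="0 0.5 0 0 0 0;0 1 0 0 0 0;0 1.5 0 0 0 0;0 2 0 0 0 0;0 2.5 0 0 0 0;0 3 0 0 0 0;0 3 0 0 0 0;0 3 0 0 0 0")

```text
time: 12.85
position: [0.5679, 0.0395, 0.0442]
ee_rot: [-3.141, -0.0, 1.147]
force: [-1.4, 2.7, 0.0]
opening: 0.0155
grip_force: 39.2
```

```bash
python3 st.py
```

```text
12.85 gauge [-0.28 -0.54] z 0.0442 Fg -2.38 1.92 0.02 tq [ 0.751  0.305 -0.015] rot [-3.1407e+00 -4.0000e-04  1.1470e+00] op 0.0155
```

Emit:
apply_moves(steps="0.2 0 0 0 0 0;0.4 0 0 0 0 0;0.4 0 0 0 0 0;0.4 0 0 0 0 0")

```text
time: 13.25
position: [0.5681, 0.0396, 0.0442]
ee_rot: [-3.141, 0.0, 1.147]
force: [-2.2, 1.8, -0.0]
opening: 0.0156
grip_force: 39.3
```

```bash
python3 st.py
```

```text
13.25 gauge [-0.18 -0.43] z 0.0442 Fg -2.78 0.73 -0.01 tq [ 0.541  0.5   -0.001] rot [-3.1409e+00  4.0000e-04  1.1469e+00] op 0.0156
```

Emit:
apply_moves(steps="0.2 0.2 0 0 0 0;0.2 0.4 0 0 0 0;0.2 0.6 0 0 0 0;0.2 0.6 0 0 0 0;0.2 0.6 0 0 0 0")

```text
time: 13.75
position: [0.5684, 0.0395, 0.0441]
ee_rot: [-3.141, 0.001, 1.147]
force: [-4.0, 2.2, 1.0]
opening: 0.0159
grip_force: 39.4
```

```bash
python3 st.py
```

```text
13.75 gauge [ 0.21 -0.38] z 0.0441 Fg -4.57 0.31 0.96 tq [ 0.431  0.917 -0.041] rot [-3.1405e+00  6.0000e-04  1.1467e+00] op 0.0159
```

Emit:
apply_moves(steps="0 0 0 0 0 0;0 0 0 0 0 0;0 0 0 0 0 0;0 0 0 0 0 0;0 0 0 0 0 0;0 0 0 0 0 0")

```text
time: 14.35
position: [0.5686, 0.0395, 0.0441]
ee_rot: [-3.141, 0.001, 1.147]
force: [-5.3, 2.3, -0.3]
opening: 0.0155
grip_force: 39.4
```

```bash
python3 st.py;python3 - <<'E'
from h import *
ims=[]
for n in ('scene','side','wrist'):
    c=cam(n);f=n=='wrist';P=w2g(sensors.observe()['position']);u,v=proj(c,[*g2w(0,0),.03],f)
    h,w=(80,104) if f else (40,52)
    x0,y0=int(u)-w//2,int(v)-h//2;x0=min(max(x0,0),512-w);y0=min(max(y0,0),384-h);k=390/w
    im=cv2.resize(c['pixels'][y0:y0+h,x0:x0+w,::-1],(390,300),interpolation=cv2.INTER_CUBIC)
    ims.append(im)
    for X in ((*P,8),(*P,30),(-4,0,30),(12,0,30)): print(n,X,np.round(proj(c,[*g2w(X[0],X[1]),X[2]/1000],f),1))
ims.append(ims[0]*0)
cv2.imwrite('pics/p4.png',np.vstack([np.hstack(ims[:2]),np.hstack(ims[2:])]))
E
```

```text
14.35 gauge [ 0.33 -0.32] z 0.0441 Fg -5.74 -0.12 -0.35 tq [0.328 1.185 0.015] rot [-3.1407e+00  5.0000e-04  1.1468e+00] op 0.0155
scene (np.float64(0.3361445487489877), np.float64(-0.30797975087603535), 8) [265.3 221.1]
scene (np.float64(0.3361445487489877), np.float64(-0.30797975087603535), 30) [265.5 215.4]
scene (-4, 0, 30) [267.1 215.4]
scene (12, 0, 30) [261.4 215.7]
side (np.float64(0.3305293610066568), np.float64(-0.3189603722249128), 8) [235.5 223.8]
side (np.float64(0.3305293610066568), np.float64(-0.3189603722249128), 30) [235.2 216.6]
side (-4, 0, 30) [236.5 217.1]
side (12, 0, 30) [231.3 215.4]
wrist (np.float64(0.34177242003572916), np.float64(-0.3274441644762286), 8) [256.6 218.2]
wrist (np.float64(0.34177242003572916), np.float64(-0.3274441644762286), 30) [256.3 231.8]
wrist (-4, 0, 30) [248.8 231.3]
wrist (12, 0, 30) [276.6 231.2]
```

View pics/p4.png

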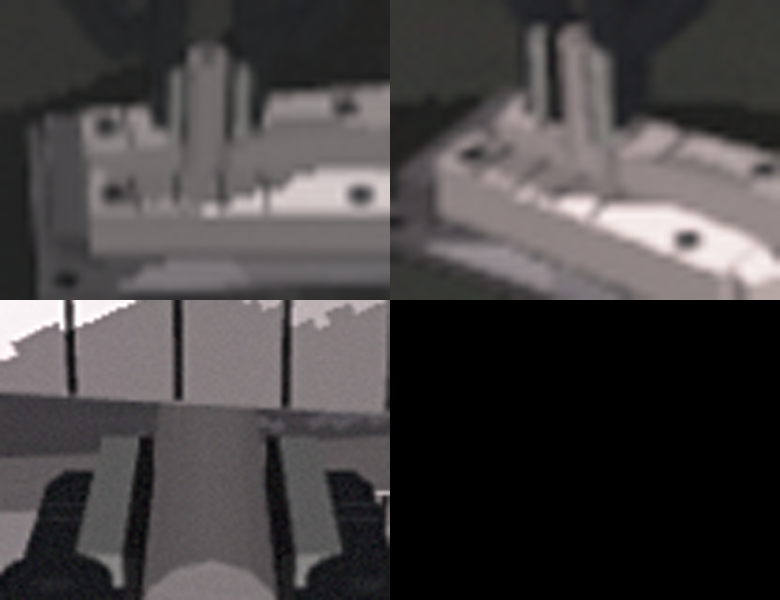

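The wrist crop shows the scribed lines x = -20, -4 and +12 at crop columns 70, 178 and 287, with the pin's axis at about 208, so x ≈ +0.5 mm. That is the middle band, and the arm's own reading of 0.3 mm agrees. I take it out for the medium box.

Emit:
apply_moves(steps="0 -0.5 0 0 0 0;0 -1 0 0 0 0;0 -2 0 0 0 0;0 -4 0 0 0 0;0 -8 0 0 0 0;0 -14 0 0 0 0;0 -22 0 0 0 0;0 -30 0 0 0 0;0 -30 0 0 0 0;0 -30 -12 0 0 0;0 -30 -30 0 0 0;0 -30 -60 0 0 0;0 -30 -60 0 0 0;0 -30 -60 0 0 0;0 -30 -60 0 0 0")

```text
time: 16.0
position: [0.5412, 0.0519, 0.1039]
ee_rot: [-3.141, 0.0, 1.147]
force: [0.1, 0.2, -2.4]
opening: 0.0156
grip_force: 39.4
```

```bash
python3 st.py;python3 - <<'E'
from h import *
from scipy.optimize import least_squares
import itertools
res={}
C={}
for n in ('scene','side','wrist'):
    c=cam(n);C[n]=c;f=n=='wrist'
    for q,z in (('box_small',.006),('box_medium',.006),('box_large',.006),('board',0)):
        r=tip_of(n,q)[:3];print(n,q,[(np.round(d['at'],1).tolist(),round(d['conf'],2),onz(c,d['at'],z,f)[:2].round(4).tolist()) for d in r])
# box rim crops
a=C['scene']['pixels'][130:180,175:290,::-1];b=C['side']['pixels'][145:190,215:330,::-1]
cv2.imwrite('pics/boxes.png',np.vstack([cv2.resize(a,(690,300),interpolation=cv2.INTER_CUBIC),cv2.resize(b,(690,270),interpolation=cv2.INTER_CUBIC)]))
E
```

```text
16.0 gauge [-29.68  -0.23] z 0.1039 Fg -0.02 0.18 -2.42 tq [-0.025  0.022 -0.058] rot [-3.1407e+00  3.0000e-04  1.1468e+00] op 0.0156
scene box_small [([206.3, 165.8], 0.53, [0.6092, -0.2809])]
scene box_medium [([262.3, 151.6], 0.7, [0.408, -0.2671])]
scene box_large [([233.3, 156.0], 0.7, [0.5068, -0.2896])]
scene board [([231.0, 157.3], 0.56, [0.5133, -0.294]), ([295.2, 289.8], 0.28, [0.6195, 0.2802])]
side box_small []
side box_medium [([300.4, 175.1], 0.69, [0.4157, -0.26])]
side box_large [([270.4, 171.8], 0.56, [0.5112, -0.2725])]
side board [([272.3, 169.5], 0.76, [0.5081, -0.3017]), ([197.1, 268.8], 0.53, [0.6248, 0.2195])]
wrist box_small []
wrist box_medium []
wrist box_large []
wrist board []
```

View pics/boxes.png

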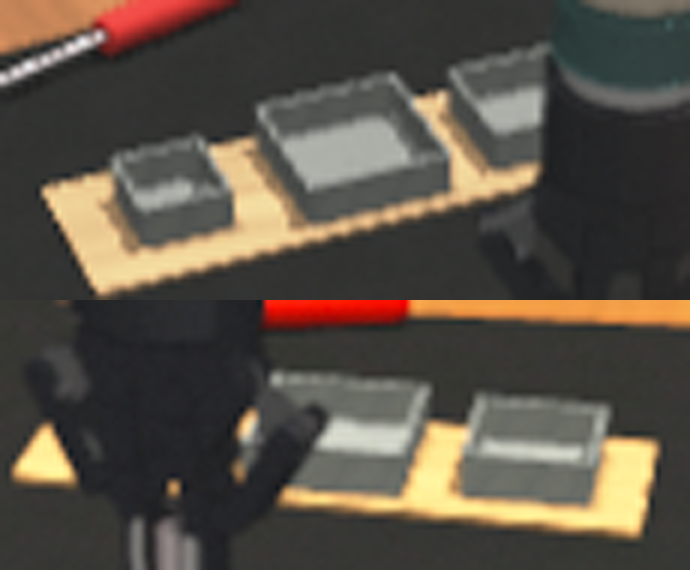

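The boxes along the board are small (far), large (middle) and medium (near the robot, side px (300,175)). I carry the pin over the medium box at about (0.410, -0.264).

Emit:
apply_moves(steps="-20 1 0 0 0 0;-55 2 0 0 0 0;-95 3 0 0 0 0;-135 4 0 0 0 0;-175 5 0 0 0 0;-215 7 0 0 0 0;-255 8 0 0 0 0;-290 9 0 0 0 0;-320 10 0 0 0 0;-342 11 0 0 0 0;-342 11 0 0 0 0;-342 11 0 0 0 0;-342 11 0 0 0 0;-342 11 0 0 0 0;-342 11 0 0 0 0")

```text
time: 18.25
position: [0.4113, -0.2635, 0.1043]
ee_rot: [-3.141, -0.0, 1.148]
force: [0.2, 0.4, -0.9]
opening: 0.0151
grip_force: 39.4
```

```bash
python3 st.py;python3 - <<'E'
from h import *
for n in ('wrist','scene','side'):
    c=cam(n);f=n=='wrist'
    if f:
        im=c['pixels'][:,:,::-1].copy()
        s=sensors.observe();print(s['position'])
        for z in (.009,):
            u,v=proj(c,[s['position'][0],s['position'][1],z],1);print('foot',u,v)
            cv2.circle(im,(int(u),int(v)),3,(0,0,255),1)
        cv2.imwrite('pics/w5.png',im)
    for q,z in (('box_medium',.006),('box_large',.006)):
        r=tip_of(n,q)[:3];print(n,q,[(np.round(d['at'],1).tolist(),round(d['conf'],2),onz(c,d['at'],z,f)[:2].round(4).tolist()) for d in r])
E
```

```text
18.25 gauge [ -18.53 -341.18] z 0.1043 Fg -0.01 0.41 -0.88 tq [-0.034  0.005 -0.018] rot [-3.1414e+00 -2.0000e-04  1.1483e+00] op 0.0151
[ 0.41130754 -0.26364506  0.10428716]
foot 256.9652381306474 193.03557272296297
wrist box_medium [([261.1, 203.3], 0.88, [0.4104, -0.2742])]
wrist box_large [([372.7, 162.3], 0.8, [0.5135, -0.2803])]
scene box_medium [([259.8, 148.1], 0.74, [0.4054, -0.2895]), ([234.2, 158.8], 0.59, [0.5113, -0.2738])]
scene box_large [([236.5, 156.9], 0.57, [0.4996, -0.28])]
side box_medium []
side box_large [([270.0, 173.8], 0.71, [0.511, -0.2584])]
```

View pics/w5.png

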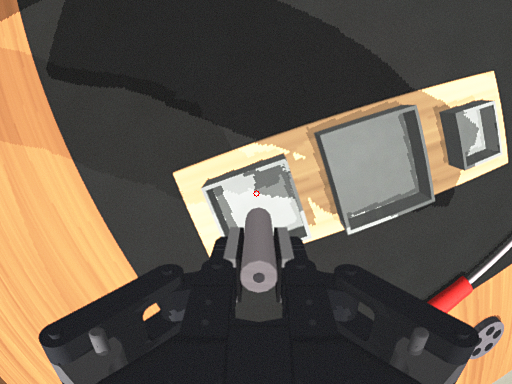

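The wrist view shows the medium box centred near (260,203) and the pin foot predicted at (257,193). I shift about 6 mm towards the box centre and lower the pin.

Emit:
apply_moves(steps="-3 1 0 0 0 0;-6 2 5 0 0 0;-6 2 20 0 0 0;-6 2 38 0 0 0;-6 2 50 0 0 0;-6 2 55 0 0 0;-6 2 57 0 0 0;-6 2 58 0 0 0;-6 2 59 0 0 0;-6 2 59 0 0 0;-6 2 59 0 0 0;-6 2 59 0 0 0")

```text
time: 19.9
position: [0.4106, -0.2708, 0.0457]
ee_rot: [3.141, 0.0, 1.147]
force: [0.5, -0.2, -1.6]
opening: 0.0157
grip_force: 39.4
```

```bash
python3 st.py
```

```text
19.9 gauge [ -16.12 -348.12] z 0.0457 Fg 0.5 0.05 -1.65 tq [ 0.047 -0.041 -0.003] rot [3.1409e+00 2.0000e-04 1.1469e+00] op 0.0157
```

Emit:
apply_moves(steps="0 0 0.5 0 0 0;0 0 1 0 0 0;0 0 1.3 0 0 0;0 0 1.3 0 0 0;0 0 1.3 0 0 0")

```text
time: 20.4
position: [0.4105, -0.2707, 0.0443]
ee_rot: [3.141, 0.0, 1.147]
force: [-0.7, -0.4, 3.2]
opening: 0.0155
grip_force: 39.9
```

```bash
python3 st.py
```

```text
20.4 gauge [ -16.32 -348.11] z 0.0443 Fg -0.45 -0.63 3.18 tq [0.18  0.265 0.008] rot [3.1415e+00 1.0000e-04 1.1468e+00] op 0.0155
```

It touches the box floor (+3 N). I release and rise straight up.

Emit:
apply_moves(steps="0 0 0 0 0 0;0 0 0 0 0 0;0 0 0 0 0 0;0 0 0 0 0 0;0 0 0 0 0 0;0 0 0 0 0 0;0 0 0 0 0 0", fingers=40)

```text
time: 21.1
position: [0.4104, -0.2707, 0.044]
ee_rot: [-3.142, -0.0, 1.147]
force: [0.5, 0.2, -0.3]
opening: 0.0396
grip_force: 0.0
```

Emit:
apply_moves(steps="0 0 -10 0 0 0;0 0 -30 0 0 0;0 0 -60 0 0 0;0 0 -100 0 0 0;0 0 -130 0 0 0;0 0 -130 0 0 0;0 0 -130 0 0 0;0 0 -130 0 0 0;0 0 -130 0 0 0")

```text
time: 22.0
position: [0.4094, -0.2698, 0.1725]
ee_rot: [-3.139, -0.001, 1.147]
force: [-0.5, -0.4, -0.4]
opening: 0.0399
grip_force: 0.0
```

```bash
python3 st.py;python3 - <<'E'
from h import *
ims=[]
for n in ('wrist','scene'):
    c=cam(n);f=n=='wrist';r=tip_of(n,'box_medium')[:2]+tip_of(n,'pin_a')[:7]
    print(n,[(np.round(d['at'],1).tolist(),round(d['conf'],2),onz(c,d['at'],.009,f)[:2].round(4).tolist()) for d in r])
    u,v=proj(c,[.4105,-.2707,.03],f);w=150 if f else 100;x0=int(min(max(u-w/2,0),512-w));y0=int(min(max(v-w/2,0),384-w))
    ims.append(cv2.resize(c['pixels'][y0:y0+w,x0:x0+w,::-1],(400,400),interpolation=cv2.INTER_CUBIC))
cv2.imwrite('pics/end.png',np.hstack(ims))
E
```

```text
22.0 gauge [ -17.69 -347.71] z 0.1725 Fg -0.32 -0.59 -0.35 tq [-0.078  0.029  0.028] rot [-3.1386e+00 -9.0000e-04  1.1467e+00] op 0.0399
wrist [([258.2, 176.9], 0.7, [0.4092, -0.2717]), ([256.7, 174.2], 0.75, [0.409, -0.2684])]
scene [([215.4, 255.0], 0.72, [0.7476, 0.092]), ([261.6, 150.7], 0.7, [0.4096, -0.2692]), ([295.5, 292.6], 0.72, [0.6277, 0.2935]), ([274.4, 286.5], 0.62, [0.6635, 0.2536]), ([308.5, 301.0], 0.59, [0.6136, 0.3291]), ([287.9, 302.5], 0.51, [0.6592, 0.3098]), ([286.0, 275.1], 0.5, [0.6197, 0.2361]), ([261.5, 147.9], 0.47, [0.4018, -0.284])]
```

View pics/end.png

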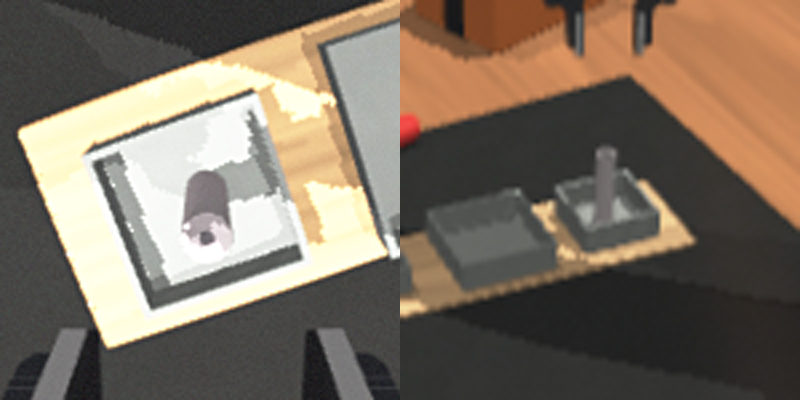

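The pin stands upright in the middle of the medium box, and the gripper is clear of everything. I hand the job in.

```bash
python3 -c "
from plant import order
print(order.close_job())"
```

```text
the job is handed in; nothing more can be done
None
```

The loose pin stopped in the middle band of the gauge (gauge x ≈ +0.5 mm), so I stood it upright in the medium box and handed the job in at about 22 s; no verdict came back, and the pin-to-bar force was never measured directly (push along the slot peaked near 6 N).

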